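Take the red paint pot out of the slide-lid box and complete the row

ROBOT

A 6-joint arm with a two-finger parallel gripper is mounted at the origin on the work surface. World frame = base frame: x ahead of the robot, y to its left, z up, the work surface at z = 0. Lengths are in m, angles in rad, forces in N, time in s.
With the tool pointing down it reaches from about 0.325 to 0.9 m from the base axis. Payload 6.1 kg.
Tool frame: the origin (TCP) lies midway between the tips of the shut fingers; the grasp point (between the pads) lies 19 mm behind it; x points along the fingers, y is the direction in which the jaws open and shut, and the axes are right-handed (so a half turn about x gives the same grasp; the last joint's range is limited). The gripper opens to 85 mm and grips with 20 to 120 N. Pads are 22 mm wide; open, the fingers measure 114 mm over their backs; the gripper's body (76 mm by 85 mm) begins 54 mm behind the grasp point. The pads swing forward as they close: fully open they stand 13 mm farther back than shut.
Start: joints at [1.011, 0.22, 1.526, -0, 1.395, -0.126], TCP at [0.263, 0.567, 0.2] pointing down, gripper open.
Joint ranges: [-2.98, 2.98], [-0.91, 2.08], [0.09, 2.57], [-1.24, 4.39], [0.2, 2.65], [-2.68, 2.68]. Speed limits (rad/s): [2.57, 2.57, 3.01, 3.14, 3.14, 3.14].

INTERFACE

Orientations are given as [roll, pitch, yaw] about the fixed x, y, z axes, in that order (R = Rz(yaw) Ry(pitch) Rx(roll)).
In Python, from plant import movep, move_l, set_joints, gripper_to, hold, inverse_kinematics, observe, get_image, get_calibration, Unreachable, job_done gives the robot as it stands. Calls block until the motion is done:
- movep(position, orientation): joint-space move of the TCP to a pose.
- move_l(position, feed=0.15, rotation=None, max_force=None): straight line of the TCP; rotation=None keeps the orientation; feed is the mean speed in m/s. With max_force (N) it stops when the force on the tool has changed by that much, and returns True; else False.
- set_joints(angles): joint-space move.
- gripper_to(opening, f_grip=None): finger opening in m; f_grip is the grip in N (None keeps the last); returns when the fingers have stopped.
- hold(seconds).
- inverse_kinematics(position, orientation): joint angles nearest the present ones, or None.
- observe(): the state.
- get_image(name): name is "scene" or "top" or "wrist"; returns (picture, depth): 420x560x3 uint8, red, green, blue; 420x560 float32, m along the optical axis (not along the pixel's ray), 0 where there is no reading.
- get_calibration(name): a dict with "intrinsics" (3x3 intrinsics, pixels), "world_from_camera" (4x4, takes a point from camera to world coordinates). Camera axes: x right, y down, z forward; pixel columns grow to the right and rows downward; lengths in m; the calibration is good to about 2 mm. A picture is of the moment at which its call begins: read the wrist's pose just before it. get_calibration takes no time and is no camera call; for the wrist camera it gives the pose at the moment of the call.
A pose or a line that the arm cannot do raises Unreachable and nothing moves.
- job_done(): hands the job in, once; it reports no verdict.
The state is a dict: "time_s": time; "q": joint angles; "joint_velocities": joint speeds; "joint_torque": joint torques, N m; "eef_pos": TCP position; "tcp_rot": TCP orientation; "ft_force": force on the tool from outside, world axes, zero at the start; "torque": the same for the moment, N m; "opening": finger opening in m.
Only numpy, scipy, OpenCV 4.12 (cv2) and the standard library are available. Lean on these libraries where they do the work, as an engineer would, in place of code of your own. Each camera call takes 0.05 s, during which the arm holds its last target.

TASK

Slide the lid of the plywood box along its grooves until it is clear, and lay it flat, grip bar up, in the middle of the green mat. Then lift the red paint pot out of the box and stand it upright on the empty place of the tray, completing the row, and let go. Leave the black pot standing in the box, and do not knock or shift the other pots or anything else on the table.

Things in the scene. Friction and masses are not known exactly. Their poses are not given: they have to be found in the camera images.
- box: fixed plywood box, 154 (x) by 160 (y) by 86 mm high; inside 130 by 144, floor 6 mm up. Origin: centre of its underside. Its long walls (x = +-65 to +-77 mm) have grooves 72 to 80 mm up, under lips, that hold the lid; the -y end wall is low (70 mm), the +y end closed, so the lid leaves only by sliding level towards -y. Two pots stand inside at x = 0, y = +36 and -36 mm, in either order
- lid_knob (a point): loose lid: panel, clear with wooden border, 142 (x) by 150 (y) by 5 mm, about 130 g, axes as the box's when shut; play 2 mm each side, 3 mm in height, light friction; clear after sliding 150 mm. A blue grip bar, 50 long (x), 14 thick (y), 34 mm tall, stands rigidly in its middle. The point: the bar's centre, 22 mm above the panel's underside, 17 mm below the bar's top; 94 mm above the table when shut
- red_pot_center (a point): red paint pot, inside the box, 42 mm across and 60 mm tall, with straight round sides up to 48 mm, then a 37 mm wide, 12 mm high screw cap in the same colour, and a white paper band; about 90 g; the point is its centre, 30 mm above its underside, z up along its axis
- black_pot_center (a point): black paint pot, also inside the box, to be left there, 42 mm across and 60 mm tall, with straight round sides up to 48 mm, then a 37 mm wide, 12 mm high screw cap in the same colour, and a white paper band; about 90 g; the point is its centre, 30 mm above its underside, z up along its axis
- tray: low wooden tray fixed to the table, 256 (its x) by 76 (y) mm; floor 6 mm above the table, rim 18 mm above the table; inside 242 by 62 mm. Origin: centre of its underside. Four places in a row along its x at -90, -30, +30 and +90 mm: three taken by pots, one empty
- empty_place (a point): the empty place in the tray, a flat red disc 46 mm across on the tray's floor; the point is its centre at floor height, 6 mm above the table
- mat: flat green mat fixed on the table beside the low end of the box, 230 (x) by 240 (y) by 2 mm; origin: centre of its underside
- yellow_pot_center (a point): yellow paint pot standing in the tray's row, 42 mm across and 60 mm tall, with straight round sides up to 48 mm, then a 37 mm wide, 12 mm high screw cap in the same colour, and a white paper band; about 90 g; the point is its centre, 30 mm above its underside, z up along its axis
- blue_pot_center (a point): blue paint pot standing in the tray's row, 42 mm across and 60 mm tall, with straight round sides up to 48 mm, then a 37 mm wide, 12 mm high screw cap in the same colour, and a white paper band; about 90 g; the point is its centre, 30 mm above its underside, z up along its axis
- green_pot_center (a point): green paint pot standing in the tray's row, 42 mm across and 60 mm tall, with straight round sides up to 48 mm, then a 37 mm wide, 12 mm high screw cap in the same colour, and a white paper band; about 90 g; the point is its centre, 30 mm above its underside, z up along its axis
- tube_a_center (a point): cardboard tube standing on the table behind the work area, 44 mm across, 100 mm tall, 12 g; the point is its centre, 50 mm up; a bystander
- tube_b_center (a point): cardboard tube standing on the table behind the work area, 44 mm across, 100 mm tall, 12 g; the point is its centre, 50 mm up; a bystander
- glue_center (a point): glue stick standing on the table, white with an orange cap, 29 mm across, 88 mm tall; the point is its centre, 44 mm up; a bystander
- cup_center (a point): blue plastic cup standing on the table behind the tray, 68 mm across the rim, 80 mm tall; the point is its centre, 40 mm up; a bystander
- brush_grip (a point): paint brush lying on the table near the robot, about 190 mm long; the point is on its handle; a bystander
Not all that is in view belongs to the job. Of the things like the part that bears green_pot_center, leave any that is pink; of the rest the smaller one is meant.

How it is judged:
On the way, in this order (a step that is already met when the one before it is completed fails the run):
1. the lid has been slid at least 120 mm along its grooves towards the box's low end, still at groove height (y of lid_knob in the frame of box between -0.175 and -0.125 m and x of lid_knob in the frame of box between -0.015 and 0.015 m and height (world z) of lid_knob between 0.085 and 0.104 m), for 0.04 s.
2. the lid lies flat on the mat, bar up, let go (horizontal distance between lid_knob and mat below 0.045 m and height (world z) of lid_knob below 0.03 m and angle between lid_knob's own z axis and vertical below 0.06 rad and contact force between the fingers and anything else below 0.1 N), for 0.2 s.
3. the red pot has been lifted out, its underside above the box's rim (height (world z) of red_pot_center above 0.118 m), for 0.1 s.
At the end, for the whole second after the job is handed in: The red pot stands upright (within 0.1 rad) on the tray's floor, its axis within 15 mm of the centre of the empty place; the lid lies flat (within 0.06 rad), bar up, on the mat, its centre within 45 mm of the mat's centre; the other pots still stand upright where they were (horizontal distance between red_pot_center and empty_place below 0.015 m and height (world z) of red_pot_center between 0.03 and 0.042 m and angle between each of red_pot_center, yellow_pot_center, blue_pot_center, green_pot_center, black_pot_center's own z axis and vertical below 0.1 rad and horizontal distance between lid_knob and mat below 0.045 m and height (world z) of lid_knob below 0.03 m and angle between lid_knob's own z axis and vertical below 0.06 rad); the robot touches nothing.
It fails at once if a pot of the row is shifted by more than 20 mm (distance of any of yellow_pot_center, blue_pot_center, green_pot_center from where it was at the start of the episode above 0.02 m).
It fails at once if the black pot is shifted by more than 20 mm (distance of black_pot_center from where it was at the start of the episode above 0.02 m).
It fails at once if a tube, the glue stick, the cup or the brush is shifted by more than 30 mm (distance of any of tube_a_center, tube_b_center, glue_center, cup_center, brush_grip from where it was at the start of the episode above 0.03 m).
It also fails if it takes over 64 s, if anything falls off the work surface, if the arm or the gripper's body presses on something with over 40 N, if the wrist force passes 120 N, or if a joint passes its speed limit or range.

## Working session

There is one attempt and no reset: what is moved stays moved. The work goes in short steps, each a Python script; the robot and the scene stay as the last script left them, time stands still between calls to the robot, and variables do not carry over. Pictures are saved under pics/ and viewed, and the job is handed in when it is done.

```bash
ls; mkdir -p pics
python3 - <<'E'
from plant import *
import cv2,numpy as np
for n in ("scene","top"):
    p,d=get_image(n); c=get_calibration(n)
    cv2.imwrite(f"pics/{n}0.png",cv2.cvtColor(p,cv2.COLOR_RGB2BGR)); np.savez(f"{n}0.npz",p=p,d=d,K=c["intrinsics"],T=c["world_from_camera"])
    print(n,c)
print(observe())
E
```

```text
pics
scene {'intrinsics': array([[499.04175011,   0.        , 276.25671953],
       [  0.        , 499.04175011, 210.7500853 ],
       [  0.        ,   0.        ,   1.        ]]), 'world_from_camera': array([[ 0.57924792,  0.54996312, -0.60167468,  1.3062518 ],
       [ 0.81491135, -0.4086024 ,  0.41105179, -0.5178281 ],
       [-0.01978239, -0.72841242, -0.68485328,  0.96572385],
       [ 0.        ,  0.        ,  0.        ,  1.        ]])}
top {'intrinsics': array([[446.45271838,   0.        , 286.32575781],
       [  0.        , 446.45271838, 212.06682922],
       [  0.        ,   0.        ,   1.        ]]), 'world_from_camera': array([[-0.02075431, -0.99593727,  0.08762545,  0.44384172],
       [-0.99973355,  0.02155916,  0.00824871,  0.02565464],
       [-0.01010433, -0.08743091, -0.99611934,  1.00069631],
       [ 0.        ,  0.        ,  0.        ,  1.        ]])}
{'time_s': 0.1, 'q': array([ 1.01086850e+00,  2.21156751e-01,  1.52748150e+00,  2.58535112e-05,
        1.39470591e+00, -1.26128134e-01]), 'joint_velocities': array([ 0.0016467 , -0.00300383, -0.00265202,  0.00143994, -0.00145575,
        0.00058445]), 'joint_torque': array([ 5.62491023e-04, -4.98245752e+01, -3.90547371e+01, -1.00268442e-04,
        5.69053780e-03, -2.92823063e-05]), 'eef_pos': array([0.26239453, 0.56659816, 0.19861086]), 'tcp_rot': array([-1.71145133,  1.56904463, -2.14525558]), 'ft_force': array([-0.64479357,  0.55723785, -1.18936754]), 'torque': array([-0.05392205, -0.00680065,  0.07931021]), 'opening': 0.08526697595158865}
```

View pics/scene0.png

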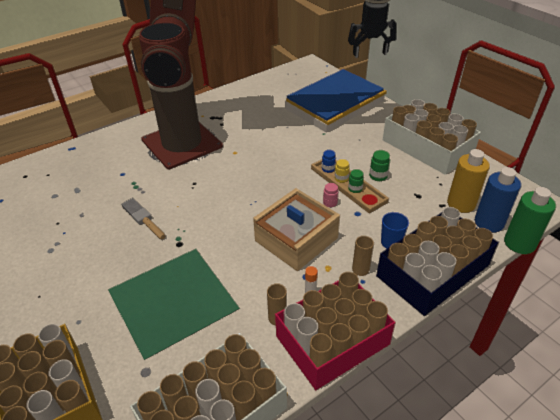

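View pics/top0.png

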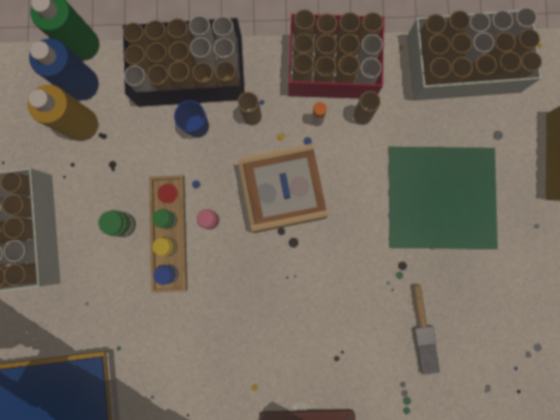

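Run:
```python
import cv2,numpy as np
p=cv2.imread("pics/top0.png"); s=cv2.imread("pics/scene0.png")
a=cv2.resize(p[130:300,90:340],None,fx=3.2,fy=3.2,interpolation=cv2.INTER_CUBIC)
cv2.imwrite("pics/topz.png",a)
a=cv2.resize(s[140:280,240:420],None,fx=4,fy=4,interpolation=cv2.INTER_CUBIC)
cv2.imwrite("pics/scz.png",a)
```

```text
(no output)
```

View pics/topz.png

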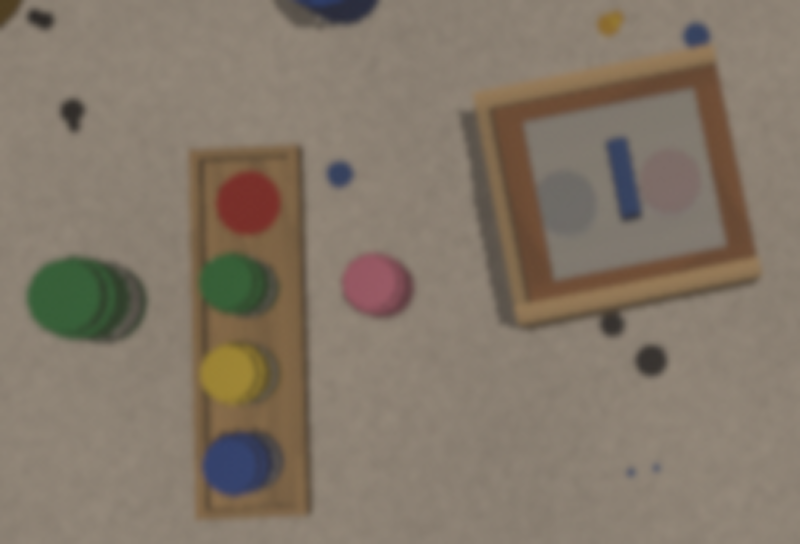

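View pics/scz.png

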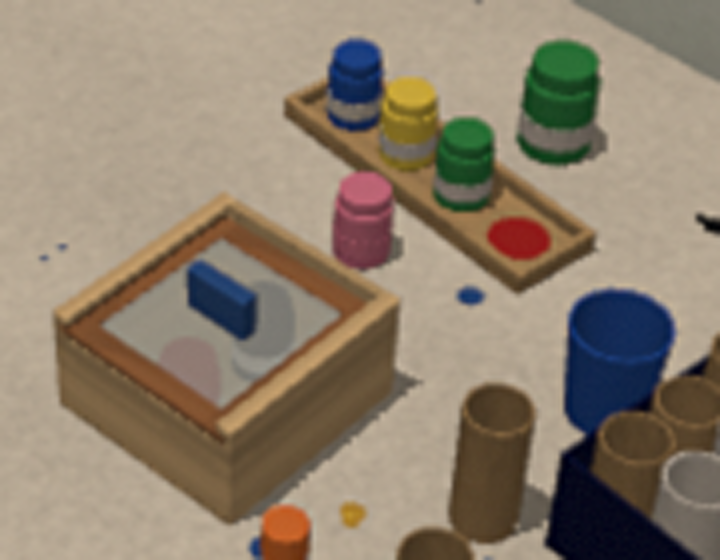

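```bash
cat > h.py <<'E'
import numpy as np,cv2
def load(n):
    z=np.load(n+"0.npz"); return z["p"],z["d"],z["K"],z["T"]
def onz(uv,z,K,T):
    uv=np.atleast_2d(uv).astype(float)
    r=np.c_[uv,np.ones(len(uv))]@np.linalg.inv(K).T@T[:3,:3].T
    return T[:3,3]+r*((z-T[2,3])/r[:,2])[:,None]
def cloud(d,K,T):
    v,u=np.mgrid[:d.shape[0],:d.shape[1]]
    P=np.stack([(u-K[0,2])/K[0,0]*d,(v-K[1,2])/K[1,1]*d,d],-1)
    return P@T[:3,:3].T+T[:3,3]
E
python3 - <<'E'
from h import *
p,d,K,T=load("top")
W=cloud(d,K,T); hsv=cv2.cvtColor(p,cv2.COLOR_RGB2HSV)
H,S,V=[hsv[...,i].astype(int) for i in range(3)]
def comp(m,box):
    mm=np.zeros_like(m); u0,v0,u1,v1=box; mm[v0:v1,u0:u1]=m[v0:v1,u0:u1]; return mm
def rect(m,z,name):
    c=max(cv2.findContours(m.astype(np.uint8),0,2)[0],key=cv2.contourArea)[:,0]
    P=onz(c,z,K,T)[:,:2]; (cx,cy),(w,h),a=cv2.minAreaRect((P*1000).astype(np.float32))
    print(name,"center",cx,cy,"size",w,h,"ang",a,"medz",np.median(W[m][:,2]))
rect(comp((H>60)&(H<95)&(S>80),(370,130,520,260)),.002,"mat")
bar=comp((H>100)&(H<130)&(S>90),(270,165,300,210)); rect(bar,.111,"bar")
for n,u,v in [("floor table",350,200),("lid border",255,200),("lid clear",285,160),("lip",284,152)]: print(n,W[v,u])
# box top: height
m=(W[...,2]>.078)&(W[...,2]<.1); m=comp(m,(230,140,335,235)); 
mm=cv2.morphologyEx(m.astype(np.uint8),cv2.MORPH_CLOSE,np.ones((15,15)))>0
rect(mm,.086,"box")
rect(comp((H<8)|(H>172),(150,180,182,206))&(S>120),.006,"place")
tm=comp((W[...,2]>.012)&(W[...,2]<.03),(140,165,195,300)); rect(cv2.morphologyEx(tm.astype(np.uint8),cv2.MORPH_CLOSE,np.ones((25,25)))>0,.018,"tray")
for n,b,hm in [("green",(150,205,182,232),(H>50)&(H<90)),("yel",(150,232,182,260),(H>18)&(H<35)),("blue",(150,260,182,290),(H>100)&(H<130)),("pink",(190,205,222,232),(H>160)|(H<5))]:
    m=comp(hm&(S>90),b)&(abs(W[...,2]-W[comp(hm&(S>90),b)][:,2].max())<.006)
    print(n,W[m].mean(0),W[m].max(0)-W[m].min(0))
for n,b in [("tube",(235,90,262,125)),("tube2",(353,90,382,125)),("glue",(310,100,330,128)),("cup",(172,98,210,138)),("biggreen",(95,205,132,238))]:
    w=W[b[1]:b[3],b[0]:b[2]].reshape(-1,3); w=w[w[:,2]>.03]; print(n,w.min(0),w.max(0))
E
```

```text
mat center 548.3562622070312 -334.5717468261719 size 195.59249877929688 200.95106506347656 ang 74.16950988769531 medz 0.003193654653995237
bar center 576.085693359375 35.42323684692383 size 44.176979064941406 7.505448341369629 ang 10.058430671691895 medz 0.11194477187012619
floor table [ 0.5558418  -0.10976723  0.00178658]
lid border [0.55168624 0.09799705 0.077467  ]
lid clear [0.63470659 0.03380394 0.07754386]
lip [0.65005149 0.03547189 0.08528756]
box center 575.8352661132812 40.526214599609375 size 154.7275390625 159.79736328125 ang 10.292774200439453 medz 0.0784981691005332
place center 580.2733154296875 301.59307861328125 size 41.15461730957031 40.6480712890625 ang 0.05164245888590813 medz 0.007582519977334334
tray center 489.2489013671875 297.4493408203125 size 256.1719055175781 78.21629333496094 ang 1.3936864137649536 medz 0.017036573468525162
green [0.51902835 0.29817148 0.06773466] [0.03374699 0.03426267 0.00598496]
yel [0.45908874 0.29679931 0.06722974] [0.03556736 0.035779   0.00597114]
blue [0.40044857 0.2943085  0.06739086] [0.03316074 0.03372708 0.00599747]
pink [0.44384172 0.02565464 1.00069631] [0. 0. 0.]
tube [0.44384172 0.02565464 0.03009314] [0.80180191 0.14282396 1.00069631]
tube2 [ 0.44384172 -0.17521825  0.03010732] [0.79021771 0.02565464 1.00069631]
glue [ 0.44384172 -0.05464263  0.03154145] [0.75431713 0.02565464 1.00069631]
cup [0.44384172 0.02565464 0.03013229] [0.78889967 0.28364063 1.00069631]
biggreen [0.44384172 0.02565464 0.03009722] [0.5387839  0.42540063 1.00069631]
```

Run:
```python
from h import *
p,d,K,T=load("top")
W=cloud(d,K,T); hsv=cv2.cvtColor(p,cv2.COLOR_RGB2HSV)
W[d<=0]=0
print("mat px",p[197,443],hsv[197,443],p[160,400],hsv[160,400])
def rect(m,z,name):
    c=max(cv2.findContours(m.astype(np.uint8),0,2)[0],key=cv2.contourArea)[:,0]
    P=onz(c,z,K,T)[:,:2]; (cx,cy),(w,h),a=cv2.minAreaRect((P*1000).astype(np.float32))
    print(name,"center",cx,cy,"size",w,h,"ang",a)
m=np.zeros(d.shape,bool); g=p.astype(int); m[130:270,370:520]=((g[...,1]-g[...,0])>15)[130:270,370:520]
m=cv2.morphologyEx(m.astype(np.uint8),cv2.MORPH_OPEN,np.ones((5,5)))
rect(m,.002,"mat")
m=np.zeros(d.shape,bool); m[165:210,270:300]=(W[...,2]>.095)[165:210,270:300]
rect(m,.111,"barZ"); print(W[m&(W[...,2]>.107)].mean(0), m.sum())
for n,b in [("tubeA",(235,90,262,125)),("tubeB",(353,90,382,125)),("glue",(310,100,330,128)),("cup",(172,98,210,138)),("biggreen",(95,205,132,238)),("pink",(190,205,222,232))]:
    w=W[b[1]:b[3],b[0]:b[2]].reshape(-1,3); w=w[(w[:,2]>.03)]; print(n,w.min(0).round(3),w.max(0).round(3))
# scene cross-check of box corners/bar
p,d,K,T=load("scene");W=cloud(d,K,T)
hsv=cv2.cvtColor(p,cv2.COLOR_RGB2HSV)
m=(W[...,2]>.1)&(W[...,2]<.12)&(abs(W[...,0]-.576)<.05)&(abs(W[...,1]-.04)<.05)&(d>0)
print("scene bar",W[m].mean(0),W[m].min(0),W[m].max(0),m.sum())
m=(W[...,2]>.064)&(W[...,2]<.072)&(abs(W[...,1]-.29)<.05)&(abs(W[...,0]-.46)<.12)&(d>0)
for x in (.4,.46,.52):
    k=m&(abs(W[...,0]-x)<.028); print("sc pot",W[k].mean(0))
g=p.astype(int); m=np.zeros(d.shape,bool); m[240:370,90:250]=((g[...,1]-g[...,0])>15)[240:370,90:250]
m=cv2.morphologyEx(m.astype(np.uint8),cv2.MORPH_OPEN,np.ones((5,5)))
rect(m,.002,"mat sc")
```

```text
mat px [54 83 63] [69 89 83] [62 86 68] [68 71 86]
mat center 558.0528564453125 -316.6042785644531 size 236.91786193847656 224.1831512451172 ang 88.44624328613281
barZ center 575.9088134765625 35.38317108154297 size 50.951351165771484 13.83337116241455 ang 10.076050758361816
[0.57646892 0.03537597 0.11190388] 178
tubeA [0.731 0.086 0.03 ] [0.802 0.143 0.104]
tubeB [ 0.727 -0.175  0.03 ] [ 0.79  -0.117  0.104]
glue [ 0.725 -0.055  0.032] [ 0.754 -0.027  0.094]
cup [0.699 0.201 0.03 ] [0.789 0.284 0.086]
biggreen [0.484 0.371 0.03 ] [0.539 0.425 0.086]
pink [0.497 0.185 0.03 ] [0.538 0.223 0.068]
scene bar [0.58276952 0.03439729 0.10820468] [0.55641775 0.02451384 0.10008897] [0.60568579 0.04804307 0.11512576] 116
sc pot [0.40329124 0.29645888 0.06596731]
sc pot [0.46323294 0.29758848 0.06610341]
sc pot [0.52440326 0.29792667 0.06623611]
mat sc center 560.533203125 -316.1256408691406 size 238.07891845703125 228.00982666015625 ang 87.92454528808594
```

```bash
cat > r.py <<'E'
from plant import *
from h import *
from scipy.spatial.transform import Rotation as Ro
def rpy(yaw): # tool x down, tool y at heading yaw
    y=np.array([np.cos(yaw),np.sin(yaw),0]); x=np.array([0,0,-1.])
    return Ro.from_matrix(np.c_[x,y,np.cross(x,y)]).as_euler("xyz")
def best(pos,yaw):
    q0=observe()["q"]; c=[]
    for k in (0,np.pi):
        q=inverse_kinematics(pos,rpy(yaw+k))
        if q is not None: c.append((abs(q[5]),yaw+k,q))
    c.sort(key=lambda t:t[0]); return c[0][1],c
def st():
    o=observe(); print("t",round(o["time_s"],2),"tcp",o["eef_pos"].round(4),"F",o["ft_force"].round(2),"op",round(o["opening"],4),"q",o["q"].round(2))
E
python3 - <<'E'
from r import *
b=np.radians(10.2); 
y,c=best([.577,.0353,.16],b+np.pi/2); print([(t[1],np.round(t[2],2)) for t in c])
movep([.577,.0353,.16],rpy(y)); st()
gripper_to(.05,40)
p,d=get_image("wrist"); k=get_calibration("wrist"); np.savez("wrist0.npz",p=p,d=d,K=k["intrinsics"],T=k["world_from_camera"])
cv2.imwrite("pics/w1.png",cv2.cvtColor(p,cv2.COLOR_RGB2BGR))
st()
E
```

```text
[(np.float64(4.890412564088111), array([-0.08,  0.14,  1.69, -0.  ,  1.31,  1.32])), (np.float64(1.7488199104983182), array([-0.08,  0.14,  1.69,  0.  ,  1.31, -1.82]))]
t 2.32 tcp [0.577  0.0361 0.1601] F [ 0.1  -0.23 -0.27] op 0.0853 q [-0.07  0.14  1.69  0.    1.31  1.32]
t 2.81 tcp [0.577  0.0354 0.16  ] F [-0.71  0.11  0.56] op 0.0499 q [-0.08  0.14  1.69 -0.    1.31  1.32]<stdin>:3: UserWarning: Gimbal lock detected. Setting third angle to zero since it is not possible to uniquely determine all angles.
<sys>:0: UserWarning: Gimbal lock detected. Setting third angle to zero since it is not possible to uniquely determine all angles.
```

View pics/w1.png

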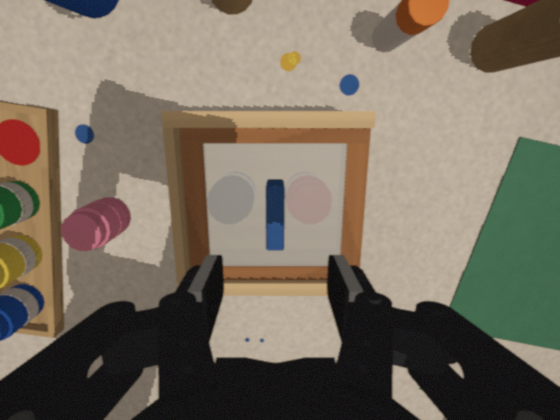

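The wrist view shows the bar at column 275, midway between the fingertips (columns 222 and 328) and square to the jaws. The red pot is on the low-end side, at about (308,198). Grip and slide.

```bash
python3 -W ignore - <<'E'
from r import *
b=np.radians(10.2); o=np.array([.577,.0353])
hit=move_l([*o,.087],feed=.1,max_force=8); print(hit); st()
gripper_to(.012,40); st()
p=observe()["eef_pos"].copy()
u=np.array([np.sin(b),-np.cos(b)])
hit=move_l([*(p[:2]+u*.02),p[2]+.001],feed=.06,max_force=25); print(hit); st()
if not hit:
    hit=move_l([*(p[:2]+u*.155),p[2]+.001],feed=.08,max_force=25); print(hit); st()
hold(.1)
pp,d=get_image("top"); cv2.imwrite("pics/t2.png",cv2.cvtColor(pp,cv2.COLOR_RGB2BGR))
E
```

```text
False
t 3.69 tcp [0.5776 0.0353 0.0877] F [ 0.55 -0.56  0.16] op 0.0497 q [-0.08  0.22  1.75  0.    1.17  1.32]
t 4.14 tcp [0.5771 0.0353 0.0872] F [ 0.42 -0.09  0.35] op 0.0119 q [-0.08  0.22  1.75  0.    1.17  1.32]
False
t 4.62 tcp [0.5807 0.015  0.0882] F [ 0.2  -0.47  0.24] op 0.0123 q [-0.11  0.22  1.74  0.    1.18  1.28]
False
t 6.47 tcp [ 0.6045 -0.1168  0.0882] F [0.4  0.12 0.49] op 0.0119 q [-0.32  0.3   1.65  0.    1.19  1.07]
```

View pics/t2.png

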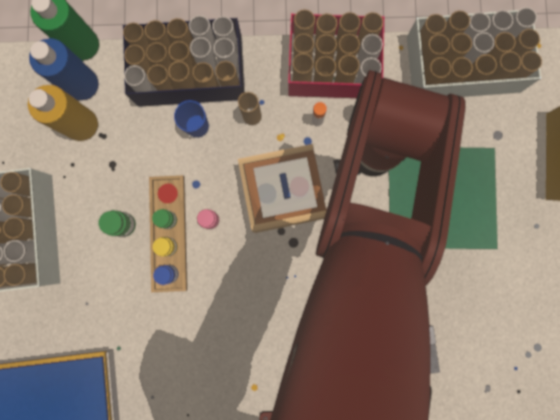

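The fingers reached the commanded 12 mm, so the bar (still at about (285,186)) was not held. I'll go up and look.

```bash
python3 -W ignore - <<'E'
from r import *
o=observe()["eef_pos"]
move_l([o[0],o[1],.16],feed=.2)
gripper_to(.05)
pp,d=get_image("wrist"); cv2.imwrite("pics/w3.png",cv2.cvtColor(pp,cv2.COLOR_RGB2BGR))
c=get_calibration("wrist");np.savez("w30.npz",p=pp,d=d,K=c["intrinsics"],T=c["world_from_camera"])
pp,d=get_image("scene"); cv2.imwrite("pics/s3.png",cv2.resize(cv2.cvtColor(pp,cv2.COLOR_RGB2BGR)[120:330,200:480],None,fx=2.5,fy=2.5))
st()
E
```

```text
t 7.67 tcp [ 0.6045 -0.1169  0.1597] F [-0.75  0.12  0.67] op 0.0499 q [-0.32  0.23  1.59 -0.    1.32  1.07]
```

View pics/w3.png

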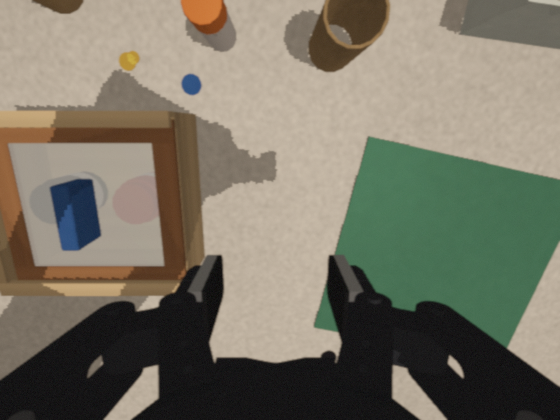

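View pics/s3.png

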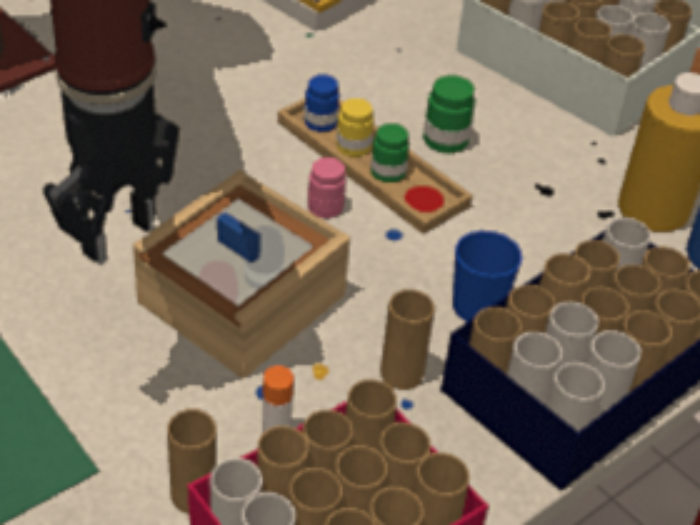

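Run:
```python
import numpy as np
from h import *
for n in ("wrist","w3"):
    p,d,K,T=load(n)
    print(T.round(3),K.round(1).tolist())
    for P in ([.577,.0353,.111],[.577,.0353,.16],[.6045,-.1169,.16],[.576,.0405,.086]):
        c=np.linalg.inv(T)@np.r_[P,1]; uv=K@c[:3]/c[2]; print(P,uv[:2].round(1),c[2].round(3))
    W=cloud(d,K,T); W[d<=0]=0
    m=(W[...,2]>.1)&(W[...,2]<.125)&(p[...,2].astype(int)-p[...,0]>40)
    print("bar",W[m].mean(0),W[m].min(0),W[m].max(0),m.sum())
    m2=(W[...,2]>.082)&(W[...,2]<.09); print(W[m2].min(0),W[m2].max(0))
    print(W[300,300],W[260,215],W[275,350],W[275,210])
```

```text
[[ 0.177 -0.947 -0.268  0.644]
 [-0.984 -0.17  -0.048  0.047]
 [ 0.     0.272 -0.962  0.334]
 [ 0.     0.     0.     1.   ]] [[317.7, 0.0, 274.9], [0.0, 317.7, 213.5], [0.0, 0.0, 1.0]]
[0.577, 0.0353, 0.111] [274.5 220. ] 0.233
[0.577, 0.0353, 0.16] [274.4 244.4] 0.186
[0.6045, -0.1169, 0.16] [539.2 244.2] 0.186
[0.576, 0.0405, 0.086] [268. 211.] 0.257
bar [0.57890373 0.03560599 0.11026921] [0.55335925 0.02577443 0.10231543] [0.60268559 0.04489006 0.11231712] 1038
[ 0.4940348  -0.14537549  0.0820175 ] [0.75828061 0.13242613 0.08998759]
[ 0.4510367  -0.01784377 -0.00108274] [0.58196057 0.0628834  0.20382624] [0.59222819 0.00747085 0.21895186] [0.58207247 0.06225716 0.21832912]
[[ 0.177 -0.947 -0.268  0.671]
 [-0.984 -0.17  -0.048 -0.105]
 [-0.     0.273 -0.962  0.333]
 [ 0.     0.     0.     1.   ]] [[317.7, 0.0, 274.9], [0.0, 317.7, 213.5], [0.0, 0.0, 1.0]]
[0.577, 0.0353, 0.111] [ 63.  220.2] 0.232
[0.577, 0.0353, 0.16] [  9.1 244.8] 0.185
[0.6045, -0.1169, 0.16] [274.3 244.5] 0.185
[0.576, 0.0405, 0.086] [ 76.4 211.2] 0.256
bar [0.57888749 0.03271497 0.10877078] [0.55366458 0.02436095 0.10002426] [0.60311347 0.04451955 0.11305015] 1539
[ 0.48693676 -0.28511207  0.08200139] [0.78571815 0.10657796 0.08999854]
[ 4.79095196e-01 -1.69816550e-01 -7.45426262e-05] [ 0.60961191 -0.08948312  0.20389854] [ 0.61914975 -0.1452199   0.21742378] [ 0.60945752 -0.09004217  0.217835  ]
```

```bash
python3 -W ignore - <<'E'
from r import *
p,d,K,T=load("wrist"); W=cloud(d,K,T)
for v in range(250,300,5): print(v,[ (u,W[v,u].round(3).tolist()) for u in (205,212,218)])
gripper_to(.0)
pp,d=get_image("wrist"); cv2.imwrite("pics/w4.png",cv2.cvtColor(pp,cv2.COLOR_RGB2BGR))
c=get_calibration("wrist");K=c["intrinsics"];T=c["world_from_camera"]; W=cloud(d,K,T); st()
for v in range(220,340,8): print(v,d[v,275].round(3),W[v,275].round(3),W[v,268].round(3))
E
```

```text
250 [(205, [0.529, 0.088, 0.076]), (212, [0.53, 0.082, 0.075]), (218, [0.531, 0.077, 0.076])]
255 [(205, [0.525, 0.088, 0.077]), (212, [0.582, 0.065, 0.199]), (218, [0.582, 0.063, 0.198])]
260 [(205, [0.581, 0.067, 0.204]), (212, [0.582, 0.064, 0.205]), (218, [0.582, 0.062, 0.204])]
265 [(205, [0.581, 0.066, 0.209]), (212, [0.582, 0.063, 0.21]), (218, [0.58, 0.061, 0.204])]
270 [(205, [0.582, 0.065, 0.214]), (212, [0.582, 0.062, 0.214]), (218, [0.578, 0.061, 0.205])]
275 [(205, [0.582, 0.064, 0.218]), (212, [0.581, 0.062, 0.217]), (218, [0.576, 0.06, 0.206])]
280 [(205, [0.582, 0.063, 0.223]), (212, [0.58, 0.061, 0.218]), (218, [0.574, 0.06, 0.206])]
285 [(205, [0.582, 0.062, 0.227]), (212, [0.578, 0.061, 0.219]), (218, [0.572, 0.06, 0.207])]
290 [(205, [0.581, 0.062, 0.229]), (212, [0.576, 0.06, 0.22]), (218, [0.57, 0.059, 0.208])]
295 [(205, [0.581, 0.061, 0.232]), (212, [0.575, 0.06, 0.22]), (218, [0.567, 0.059, 0.208])]
t 8.26 tcp [ 0.6046 -0.117   0.16  ] F [ 0.39 -0.09 -0.56] op -0.0002 q [-0.32  0.23  1.59 -0.    1.32  1.07]
220 0.351 [ 0.571 -0.124 -0.002] [ 0.57  -0.116 -0.001]
228 0.352 [ 0.562 -0.125 -0.001] [ 0.561 -0.117 -0.001]
236 0.355 [ 0.553 -0.127 -0.001] [ 0.552 -0.119  0.001]
244 0.358 [ 0.543 -0.128 -0.001] [ 0.542 -0.121 -0.001]
252 0.15 [ 0.614 -0.116  0.195] [ 0.614 -0.112  0.195]
260 0.141 [ 0.614 -0.116  0.204] [ 0.614 -0.113  0.204]
268 0.131 [ 0.615 -0.115  0.214] [ 0.613 -0.113  0.211]
276 0.126 [ 0.614 -0.116  0.22 ] [ 0.614 -0.113  0.22 ]
284 0.119 [ 0.615 -0.116  0.227] [ 0.614 -0.113  0.227]
292 0.117 [ 0.613 -0.116  0.229] [ 0.612 -0.113  0.228]
300 0.117 [ 0.61  -0.116  0.23 ] [ 0.615 -0.113  0.238]
308 0.12 [ 0.606 -0.117  0.228] [ 0.612 -0.114  0.24 ]
316 0.12 [ 0.603 -0.118  0.229] [ 0.609 -0.114  0.238]
324 0.12 [ 0.599 -0.118  0.229] [ 0.605 -0.115  0.238]
332 0.122 [ 0.596 -0.119  0.229] [ 0.602 -0.115  0.238]
```

View pics/w4.png

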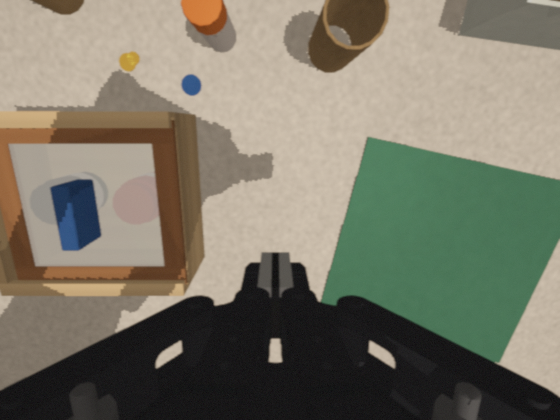

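The shut fingertips measure z≈0.193 by wrist depth while the state says the TCP is at 0.160. The same camera gets the bar right (0.112). So the real tips seem to sit about 33 mm behind the reported TCP, and the fingers closed above the bar. A light touch on bare table should confirm it.

```bash
python3 -W ignore - <<'E'
from r import *
o=observe()["eef_pos"]
print(move_l([o[0],o[1],.012],feed=.15,max_force=8)); st()
print(move_l([o[0],o[1],-.045],feed=.04,max_force=4)); st()
move_l([o[0],o[1],.13],feed=.2); gripper_to(.05,40); st()
E
```

```text
False
t 9.39 tcp [ 0.6056 -0.1173  0.0132] F [ 0.09  0.09 -0.3 ] op 0.0 q [-0.32  0.39  1.68  0.    1.06  1.07]
True
t 10.41 tcp [ 0.6042 -0.1168 -0.0316] F [-2.09  0.77  5.97] op -0.0 q [-0.32  0.46  1.69 -0.    0.99  1.07]
t 11.9 tcp [ 0.6045 -0.1169  0.1299] F [-0.06  0.74  0.99] op 0.0503 q [-0.32  0.26  1.62  0.    1.27  1.07]
```

The touch came at a reported z of −0.0316, so the tips are 32 mm short of the reported TCP. I'll subtract that from every commanded height.

```bash
python3 -W ignore - <<'E'
from r import *
OFF=.032
b=np.radians(10.2); o=np.array([.577,.0353])
move_l([*o,.11],feed=.2); st()
hit=move_l([*o,.085-OFF],feed=.1,max_force=8); print(hit); st()
gripper_to(.008,40); st()
op=observe()["opening"]
if .011<op<.02:
    p=observe()["eef_pos"].copy()
    u=np.array([np.sin(b),-np.cos(b)])
    hit=move_l([*(p[:2]+u*.02),p[2]+.001],feed=.06,max_force=15); print(hit); st()
    if not hit:
        hit=move_l([*(p[:2]+u*.16),p[2]+.001],feed=.08,max_force=20); print(hit); st()
    hold(.1)
pp,d=get_image("scene"); cv2.imwrite("pics/s5.png",cv2.resize(cv2.cvtColor(pp,cv2.COLOR_RGB2BGR)[120:330,160:440],None,fx=2.5,fy=2.5))
st()
E
```

```text
t 12.83 tcp [0.5774 0.0347 0.1103] F [-0.76 -0.35  0.43] op 0.05 q [-0.08  0.19  1.73  0.    1.22  1.32]
False
t 13.55 tcp [0.5774 0.0351 0.0533] F [ 0.69 -0.21 -0.05] op 0.0503 q [-0.08  0.26  1.77  0.    1.11  1.32]
t 13.96 tcp [0.5778 0.0353 0.054 ] F [0.13 0.54 4.19] op 0.0133 q [-0.08  0.26  1.77  0.    1.11  1.32]
False
t 14.45 tcp [0.5809 0.015  0.0544] F [-1.07 -0.23 -1.13] op 0.0131 q [-0.11  0.27  1.76  0.    1.12  1.28]
False
t 16.35 tcp [ 0.606  -0.1218  0.0549] F [ 0.63  0.61 -1.35] op 0.0132 q [-0.33  0.34  1.66  0.    1.14  1.07]
t 16.5 tcp [ 0.6061 -0.1219  0.055 ] F [-0.55  0.1  -0.72] op 0.0131 q [-0.33  0.34  1.66 -0.    1.14  1.07]
```

View pics/s5.png

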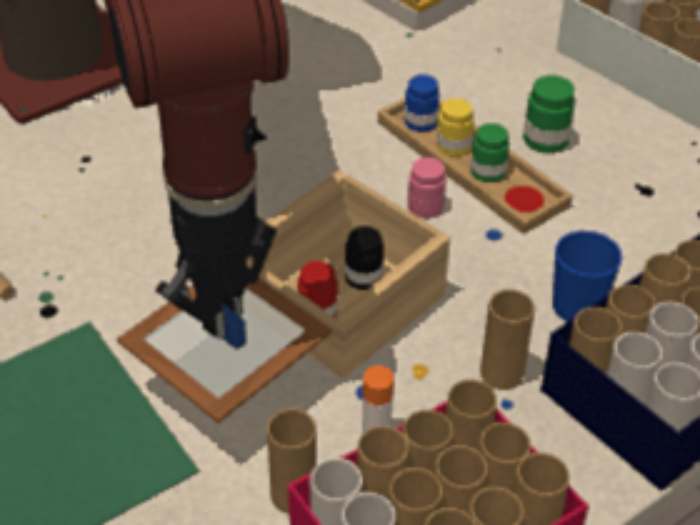

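The lid hangs level in the gripper clear of the box, with the red and black pots still standing inside. Next, lay it on the mat.

```bash
python3 -W ignore - <<'E'
from r import *
b=np.radians(10.2); u=np.array([np.sin(b),-np.cos(b)])
p=observe()["eef_pos"].copy()
move_l([*(p[:2]+u*.03),p[2]],feed=.12)
m=[.559,-.316]
move_l([*m,.045],feed=.15); st()
print(move_l([*m,-.008],feed=.1,max_force=10)); st()
print(move_l([*m,-.0185],feed=.02,max_force=3)); st()
gripper_to(.05); hold(.1); st()
move_l([*m,.08],feed=.15); hold(.1); st()
pp,d=get_image("wrist"); cv2.imwrite("pics/w6.png",cv2.cvtColor(pp,cv2.COLOR_RGB2BGR))
E
```

```text
t 18.2 tcp [ 0.5593 -0.3151  0.045 ] F [-0.03 -0.01 -2.41] op 0.0134 q [-0.64  0.41  1.6  -0.    1.14  0.76]
False
t 18.88 tcp [ 0.5591 -0.316  -0.0081] F [ 0.83 -0.02 -0.35] op 0.0134 q [-0.64  0.48  1.61 -0.    1.05  0.76]
True
t 19.34 tcp [ 0.5594 -0.3164 -0.0161] F [-0.22  0.34  3.51] op 0.0132 q [-0.64  0.49  1.62 -0.    1.04  0.76]
t 19.88 tcp [ 0.5583 -0.3156 -0.0174] F [-0.17  0.88  0.1 ] op 0.0502 q [-0.64  0.49  1.62 -0.    1.04  0.76]
t 20.78 tcp [ 0.5579 -0.3152  0.0782] F [ 0.34  0.41 -0.39] op 0.0498 q [-0.64  0.37  1.58 -0.    1.2   0.76]
```

View pics/w6.png

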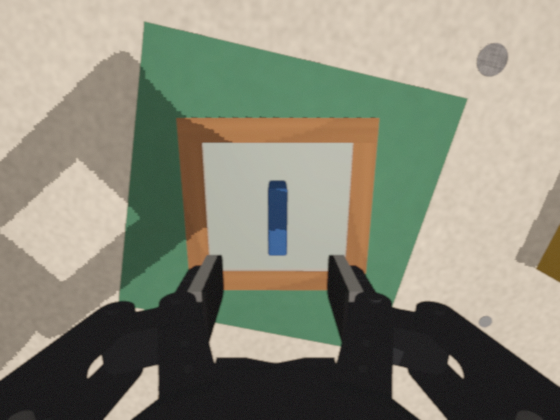

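The lid lies flat and centred on the mat with its bar up, at (277,218). Now locate the red and black pots.

```bash
python3 -W ignore - <<'E'
from r import *
hold(.1)
p,d=get_image("top"); c=get_calibration("top");K=c["intrinsics"];T=c["world_from_camera"]
cv2.imwrite("pics/t7.png",cv2.resize(cv2.cvtColor(p,cv2.COLOR_RGB2BGR)[130:300,90:340],None,fx=3.2,fy=3.2))
W=cloud(d,K,T); W[d<=0]=0
b=np.radians(10.2); c0=np.array([.576,.0405])
R=np.array([[np.cos(b),-np.sin(b)],[np.sin(b),np.cos(b)]])
for n,y in(("red",-.036),("black",.036)):
    e=c0+R@[0,y]
    m=(np.hypot(W[...,0]-e[0],W[...,1]-e[1])<.03)&(W[...,2]>.061)&(W[...,2]<.072)
    v,u=np.nonzero(m); print(n,"exp",e,"got",W[m].mean(0),np.ptp(W[m],axis=0),p[m].mean(0),m.sum())
    (x,yy),r=cv2.minEnclosingCircle((W[m][:,:2]*1000).astype(np.float32)); print(x,yy,r)
E
```

```text
red exp [0.58237505 0.00506896] got [0.58204107 0.00521065 0.06688563] [0.03621858 0.03403232 0.00876096] [136.31489362  55.89787234  47.72340426] 235
582.1492919921875 4.791330814361572 18.420076370239258
black exp [0.56962495 0.07593104] got [0.56906798 0.07566394 0.06691772] [0.03467193 0.03406779 0.01028185] [60.37552743 53.11814346 46.66244726] 237
569.3698120117188 75.93695831298828 18.4063720703125
```

View pics/t7.png

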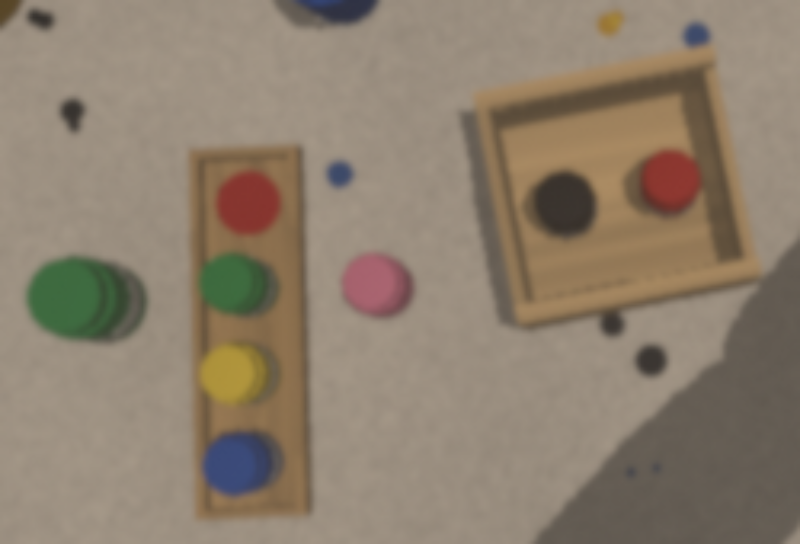

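Red pot at (0.582, 0.005) with its top at 0.067, matching the expected place. The empty place is free.

```bash
python3 -W ignore - <<'E'
from r import *
OFF=.032
b=np.radians(10.2); o=[.582,.005]
move_l([.558,-.315,.13],feed=.2)
y,c=best([*o,.13],b); print(y,[np.round(t[2],2) for t in c])
movep([*o,.13],rpy(y)); gripper_to(.062,35); hold(.1); st()
print(move_l([*o,.05],feed=.15,max_force=8))
print(move_l([*o,.024-OFF],feed=.08,max_force=5)); st()
pp,d=get_image("wrist"); cv2.imwrite("pics/w8.png",cv2.cvtColor(pp,cv2.COLOR_RGB2BGR))
E
```

```text
0.1780235837034216 [array([-0.13,  0.18,  1.71,  0.  ,  1.25, -0.3 ])]
t 22.98 tcp [0.5821 0.0044 0.13  ] F [-0.37 -0.94 -0.85] op 0.0621 q [-0.13  0.18  1.71 -0.    1.25 -0.3 ]
False
True
t 24.26 tcp [ 0.5814  0.0052 -0.0008] F [ 3.46  1.05 -1.05] op 0.0618 q [-0.13  0.34  1.78  0.    1.02 -0.3 ]
```

View pics/w8.png

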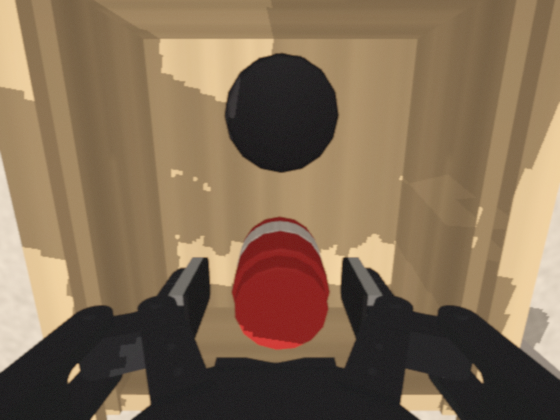

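```bash
python3 -W ignore - <<'E'
from r import *
hold(.15); st()
print(move_l([.582,.005,-.006],feed=.05,max_force=8)); hold(.1); st()
E
```

```text
t 24.46 tcp [5.811e-01 5.200e-03 3.000e-04] F [ 1.79 -0.24 -1.31] op 0.0622 q [-0.13  0.34  1.78  0.    1.02 -0.3 ]
False
t 24.85 tcp [ 0.5823  0.0052 -0.0062] F [4.38 1.07 0.08] op 0.0625 q [-0.13  0.35  1.78  0.    1.01 -0.3 ]
```

```bash
python3 -W ignore - <<'E'
from r import *
gripper_to(.03,35); st()
if observe()["opening"]>.037:
    o=observe()["eef_pos"].copy()
    print(move_l([o[0],o[1],.01],feed=.05,max_force=12)); st()
    pp,d=get_image("wrist"); cv2.imwrite("pics/w9.png",cv2.cvtColor(pp,cv2.COLOR_RGB2BGR))
E
```

```text
t 25.17 tcp [ 0.5812  0.0049 -0.0062] F [-1.43 -0.05  1.63] op 0.0413 q [-0.13  0.35  1.78 -0.    1.01 -0.3 ]
False
t 25.63 tcp [0.5816 0.0049 0.0106] F [-0.11 -0.5  -1.4 ] op 0.0411 q [-0.13  0.33  1.78 -0.    1.04 -0.31]
```

View pics/w9.png

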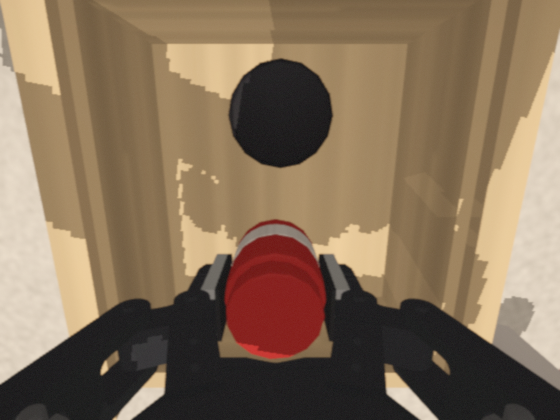

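The pot is held at 41 mm opening and the black pot hasn't moved. Lift and place.

```bash
python3 -W ignore - <<'E'
from r import *
o=observe()["eef_pos"].copy()
move_l([o[0],o[1],.125],feed=.15); hold(.15); st()
e=[.581,.3005]
y,c=best([*e,.125],np.radians(91.4)); print(y,[np.round(t[2],2) for t in c])
move_l([*e,.125],feed=.15,rotation=rpy(y)); hold(.1); st()
move_l([*e,.03],feed=.12); st()
pp,d=get_image("scene"); cv2.imwrite("pics/s10.png",cv2.resize(cv2.cvtColor(pp,cv2.COLOR_RGB2BGR)[90:300,220:500],None,fx=2.5,fy=2.5))
E
```

```text
t 26.75 tcp [0.5802 0.005  0.1234] F [-0.29  0.25 -0.81] op 0.0408 q [-0.13  0.18  1.72 -0.    1.25 -0.31]
1.5952309363228172 [array([ 0.36,  0.35,  1.52, -0.  ,  1.28, -1.24]), array([ 0.36,  0.35,  1.52, -0.  ,  1.28,  1.9 ])]
t 28.97 tcp [0.5812 0.3    0.1251] F [-0.21  0.22 -1.13] op 0.0412 q [ 0.36  0.35  1.52 -0.    1.28 -1.24]
t 29.91 tcp [0.5818 0.3008 0.031 ] F [ 0.21 -0.15 -1.07] op 0.0412 q [ 0.36  0.45  1.57 -0.    1.12 -1.24]
```

View pics/s10.png

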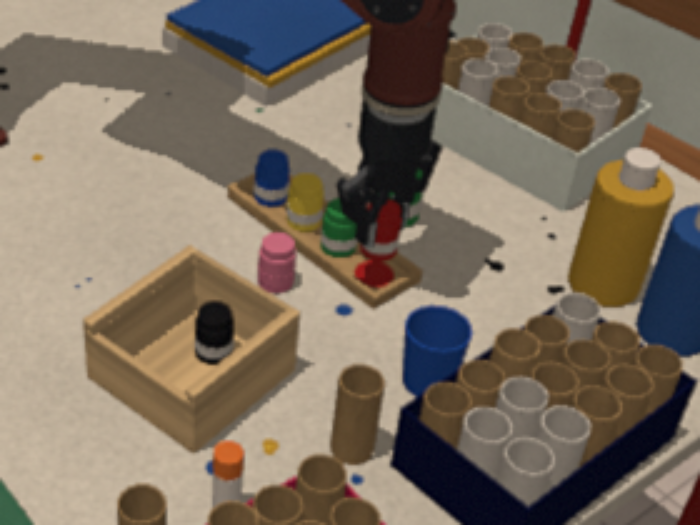

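The red pot hangs upright over the place at about (380,250) with the neighbouring pots undisturbed. Lower it.

```bash
python3 -W ignore - <<'E'
from r import *
e=[.581,.3005]
print(move_l([*e,-.001],feed=.06,max_force=10)); hold(.1)
print(move_l([*e,-.009],feed=.02,max_force=3)); st()
gripper_to(.06); hold(.1); st()
move_l([*e,.14],feed=.15); hold(.1)
movep([.45,.05,.3],rpy(1.5952)); hold(.2); st()
for n in ("top","scene"):
    p,d=get_image(n); c=get_calibration(n); np.savez(n+"F0.npz",p=p,d=d,K=c["intrinsics"],T=c["world_from_camera"])
    cv2.imwrite(f"pics/{n}F.png",cv2.cvtColor(p,cv2.COLOR_RGB2BGR))
p,d,K,T=load("topF"); W=cloud(d,K,T); W[d<=0]=0
for n,x,yy in (("red",.581,.30),("green",.519,.298),("yel",.459,.297),("blue",.4005,.2943),("black",.5695,.0757)):
    m=(np.hypot(W[...,0]-x,W[...,1]-yy)<.028)&(W[...,2]>.061)&(W[...,2]<.075); print(n,W[m].mean(0).round(4),m.sum())
E
```

```text
False
True
t 31.07 tcp [ 0.5816  0.3009 -0.0064] F [-0.11  0.71  2.98] op 0.0411 q [ 0.36  0.5   1.58  0.    1.06 -1.24]
t 31.5 tcp [ 0.5804  0.3002 -0.0076] F [-0.58  0.48  0.55] op 0.0602 q [ 0.36  0.5   1.58  0.    1.06 -1.24]
t 34.17 tcp [0.45   0.0506 0.2992] F [-1.04  0.1   0.47] op 0.0598 q [-0.06 -0.25  1.81  0.    1.59 -1.66]
red [0.5792 0.2995 0.0668] 239
green [0.5199 0.3024 0.0669] 177
yel [0.4598 0.3046 0.0668] 122
blue [0.3991 0.306  0.0666] 86
black [0.5826 0.0762 0.0668] 42
```

View pics/topF.png

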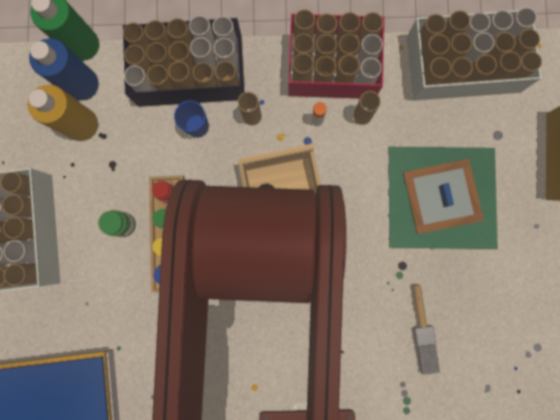

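View pics/sceneF.png

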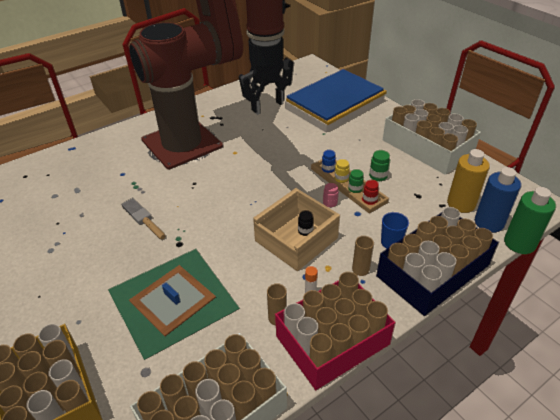

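The top view has the red pot at (0.579, 0.2995), about 2 mm from the place I measured. The lid is centred on the mat with its bar at (446,195). The scene view shows all the pots upright and the bystanders in place. Handing in.

```bash
python3 -W ignore - <<'E'
from r import *
job_done(); st()
E
```

```text
the job is handed in; nothing more can be done
the job is handed in; nothing more can be done
```

I slid the lid about 160 mm out along its grooves and laid it flat, bar up, in the middle of the mat. The red pot now stands in the tray's empty place, and I handed the job in at about 34 s of the 64 s allowed; no verdict is reported.

**Last checks**
- **Red pot:** it stands at (0.579, 0.2995), about 2 mm from the place I aimed for. Its top is at 0.067 m, as it should be on the tray floor.
- **Lid:** it lies centred on the mat by eye in both the top and scene views.
- **Black pot, row pots and bystanders:** all look upright and in place in the scene view. The arm partly hid the black pot and the row pots in the top view, so their final positions are checked by eye only.

**What went wrong or disagreed**
- **Missed first grasp:** the first grasp closed on air above the bar and moved nothing. The fingertips sit about 32 mm short of the reported TCP, shown by the wrist depth and confirmed by a light touch on the table. I corrected every height for this.
- **Light contact in the box:** going down around the red pot I felt about 4 N sideways. I could not tell what caused it, but it was gone once the pot was gripped, and the black pot did not move.

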